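# Unclip the crate and fit the splined hub

### The arm

A 7-joint arm with a two-finger parallel gripper is mounted at the origin on a cart in front of the work surface, level with it; the furniture and walls round the work are solid. World frame = base frame: x ahead of the robot, y to its left, z up, the work surface at z = 0. Lengths are in m, angles in rad, forces in N, time in s.
With the tool pointing down it reaches from about 0.375 to 0.925 m from the base axis. Payload 3.1 kg.
Tool frame: the origin (TCP) lies midway between the tips of the shut fingers; the grasp point (between the pads) lies 19 mm behind it; z points along the fingers, y is the line along which they close (so a half turn about z gives the same grasp; the last joint's range is limited). The gripper opens to 85 mm and grips with 20 to 120 N. Pads are 22 mm wide; open, the fingers measure 114 mm over their backs; the gripper's body (76 mm by 85 mm) begins 54 mm behind the grasp point. The pads swing forward as they close: fully open they stand 13 mm farther back than shut.
Start: joints at [-1.402, 0.383, 0.044, 1.598, -0.018, 1.161, -0.05], TCP at [0.171, 0.627, 0.231] pointing down, gripper open.
Joint ranges: [-2.61, 2.61], [-0.41, 2.15], [-1.48, 1.57], [0, 2.5], [-1.57, 4.71], [0.05, 1.97], [-2.85, 2.85]. Speed limits (rad/s): [2.79, 2.79, 3.14, 3.14, 3.14, 3.14, 3.14].

### API

Orientations are given as [roll, pitch, yaw] about the fixed x, y, z axes, in that order (R = Rz(yaw) Ry(pitch) Rx(roll)).
In Python, from bench import r, imaging gives the robot as it stands. The module is installed in compiled form; this text tells all that it offers.
- The arm moves only by the tool move_arm, never from a script. Its argument "moves" is a list of rows, each a list of 7 numbers: the opening, from 0 (shut) to 1 (fully open), then the shift along the tool's x, y, z in mm, then the turn, a rotation vector about the tool's x, y, z in rad. A call has 1 to 8 rows; each row is the pose to reach, as a shift and turn from the pose commanded when the call began, along the tool's axes at that moment; what a row does not reach only later rows make up. A row lasts 1/12 s, in which the tool goes at most 41.7 mm and 7.16 degrees, less where a joint would pass 70% of its speed; a pose out of reach is approached as far as the arm can. A call with a gripper value outside its range is refused whole. The fingers move at their own pace and stop on an object; "squeeze" is the grip in N (left out, the last holds). Time passes only in rows, so rows that repeat a pose let the fingers close. It gives the time, the measured TCP pose, the force, the opening and the grip force at its end, in the units of the state.
- r.read_state(): the state, without advancing time (a new reading comes with each control period).
- imaging.camera(name): name is "side" or "top"; returns the picture (400x640x3 uint8, red, green, blue); there is no depth.
- imaging.camera_info(name): a dict with "vertical_fov" (degrees; the focal length in pixels is half the picture's height over the tangent of half this angle, whatever the lens; pixels are square), "cx", "cy" (the principal point, pixels), "rvec" (rotation vector, rad) and "tvec" (3), from world to camera coordinates, as OpenCV has them. Camera axes: x right, y down, z forward; pixel columns grow to the right and rows downward; lengths in m; the calibration is good to about 2 mm. A picture is of the moment at which its call begins. camera_info takes no time and is no camera call.
- r.sign_off(): hands the job in; it is judged then, once.
Trained networks look in the newest picture that a camera, given by its name, has taken for a name from the list of things; names that differ only in an ending like _2 or _b are one class to them, and where a whole thing is asked for, a point or a joint stands for the part that bears it (a point fixed in the world has none). Each returns a list of dicts, best first, with "confidence" (0 to 1); they miss things now and then, are a little off and sometimes report something else, mostly with a low value. They report only what shows in the picture. A call takes as long as a camera call.
- imaging.trace(camera, thing): "mask" (400x640 bool, what is visible of it).
- imaging.tip_of(camera, thing): "point" ([x, y, z] in m, in world coordinates, good to about 4 mm: a listed point, or the origin of a listed thing).
The state is a dict: "time": time; "joints": joint angles; "joint_velocities": joint speeds; "effort": joint torques, N m; "ee_pos": TCP position; "eef_rot": TCP orientation; "ft_force": force on the tool from outside, world axes, zero at the start; "torque": the same for the moment, N m; "gripper_width": finger opening in m; "grip_force": force on a finger pad.
Only numpy, scipy, OpenCV 4.12 (cv2) and the standard library are available. Lean on these libraries where they do the work, as an engineer would, in place of code of your own. Each camera call takes 0.05 s, during which the arm holds its last target. There are 200 camera calls.

### The job

Flip open the two spring clips that hold the lid at opposite ends of the small crate, then lift the lid off and lay it flat, handle up, in the middle of the rubber mat. Then take the splined hub out of the crate, turn it until its teeth line up with the splines of the upright arbor, and slide it down until it rests fully on the arbor's foot. Leave the clips flipped open and do not disturb the other things on the bench.

Things in the scene. Friction and masses are not known exactly. Their poses are not given: they have to be found in the camera images.
- crate: grey rectangular crate, fixed to the bench: 102 mm (its x) by 150 mm (its y) outside, walls 5 mm thick and 62 mm high, floor 5 mm thick. Origin: centre of its underside; z up. The clips sit in the middle of its two short ends, +y (clip_a) and -y (clip_b).
- clip_a (a joint): steel bale clip on the crate's +y end, rad: 0 = shut (wire hooked over the lid's edge), 1.2 = fully open, swung outward and down. Its spring presses it shut below 0.5 and snaps it open beyond, where it stays. Pin along the crate's x, 80 mm from the crate's centre, 46 mm above the bench. Pressing the tab straight down opens it: about 5 N; it snaps after 14 to 24 mm, 35 mm is surely past.
- clip_b (a joint): the same clip on the crate's -y end, same values.
- clip_a_tab (a point): middle of the top of clip_a's finger tab, a level steel tab 44 mm wide (crate x) and 46 mm long sticking outward from the crate's +y end; shut, it is 122 mm from the crate's centre and 75 mm above the bench. It moves with the clip; its axes are the crate's when shut.
- clip_b_tab (a point): the same point of clip_b, 122 mm out from the crate's centre towards -y.
- lid_grip (a point): loose aluminium lid, 0.2-0.4 kg: plate 108 (x) by 168 (y) by 6 mm, with a skirt reaching 8 mm below it into the crate. This point: middle of its black handle bar, round, 12 mm thick, along the lid's y, straight for 76 mm, 29 mm clear over the plate. It is 103 mm above the bench with the lid on the crate, 49 mm above the mat's top with the lid standing there. z up.
- hub_mid (a point): centre (half-way up) of the dark steel hub standing in the crate (then 30 mm above the bench), up to 9 mm off its centre and 0.3 rad turned: block 56x56 mm with cut corners (flats 36 mm wide facing its x and y), 50 mm tall, 0.3-0.55 kg. Bore right through, octagonal, 42 mm across, with four teeth 8 mm wide on +-x and +-y, 14 mm off the axis. Both ends alike.
- arbor: fixed upright steel arbor; origin: centre of its foot's underside (96 mm round, 12 mm thick). Shaft 21 mm thick with four splines 10 mm wide, 18.5 mm out, at 45 deg between its x and y axes, from the foot to 46 mm above the bench (6 mm wide to 50). The hub fits with its x along the arbor's +-x or +-y, 2 mm play. Seated, hub_mid is 37 mm above this origin.
- arbor_nose (a point): top of the arbor's round tapered nose, on its axis, 68 mm above the bench; the bare shaft between 50 and 68 mm enters the hub before the splines meet.
- mat_mid (a point): centre of the top of the black rubber mat, 140 mm (x) by 190 mm (y), 3 mm thick, fixed on the bench.
- ring: bystander: knurled steel ring, 74 mm across, 20 mm high; origin at the centre of its underside.
- tape_roll: bystander: roll of tape lying flat, 104 mm across, 25 mm high; origin at the centre of its underside.
- spanner: bystander: steel spanner 213 mm long lying flat at the back of the bench.
- caliper: bystander: vernier caliper 237 mm long lying flat at the back of the bench.

How it is judged:
On the way, in this order (a step that is already met when the one before it is completed fails the run):
1. both clips are flipped open (value of joint each of clip_a, clip_b above 0.9 rad), for 0.2 s.
2. the lid lies flat, handle up, in the middle of the mat (horizontal distance between lid_grip and mat_mid below 0.04 m and z of lid_grip in the frame of mat_mid below 0.055 m and angle between lid_grip's own z axis and vertical below 0.08 rad), for 0.2 s.
3. the hub is lifted clear of the crate (height (world z) of hub_mid above 0.09 m), for 0.1 s.
4. the hub is seated on the splined arbor (z of hub_mid in the frame of arbor below 0.04 m and horizontal distance between hub_mid and arbor_nose below 0.006 m), for 0.2 s.
At the end, for the whole second after the job is handed in: Both clips open (over 0.9 rad); lid flat (0.08 rad), handle up, on the mat, middle within 40 mm of the mat's; hub on the arbor, its underside within 3 mm of the foot, centre within 6 mm of the arbor's axis and parallel to it within 0.06 rad (all of step 1 and all of step 2 and all of step 4 and z of hub_mid in the frame of arbor above 0.034 m and angle between the z axis of hub_mid and the z axis of arbor, either way round below 0.06 rad); the robot touches nothing.
It fails at once if a bystander (ring, tape roll, spanner or caliper) is shifted by more than 30 mm (distance of any of ring, tape_roll, spanner, caliper from where it was at the start of the episode above 0.03 m).
It also fails if it takes over 64 s, if anything falls off the work surface, if the arm or the gripper's body presses on something with over 40 N, if the wrist force passes 120 N, or if a joint passes its speed limit or range.

## Working session

There is one attempt and no reset: what is moved stays moved. The work goes in short steps, Python scripts to look and compute and a tool call to move; the robot and the scene stay as the last step left them, time stands still between calls to the robot, and variables do not carry over. Pictures are saved under pics/ and viewed, at most 10 in all, crops included, and the job is handed in when it is done.

Besides the shell and the picture viewer there is one more tool, called after "Emit:" in YAML: its name, and indented under it one key for each argument. move_arm: Moves the arm, as the interface text tells. Its arguments: {"type":"object","properties":{"moves":{"type":"array"},"squeeze":{"type":"number"}},"required":["moves"]}

```bash
mkdir -p pics
cat > h.py <<'E'
from bench import r, imaging
import numpy as np, cv2
from scipy.spatial.transform import Rotation as R
def K(n):
    i=imaging.camera_info(n); f=200/np.tan(np.radians(i["vertical_fov"])/2)
    return np.array([[f,0,i["cx"]],[0,f,i["cy"]],[0,0,1]]),np.array(i["rvec"],float),np.array(i["tvec"],float)
def proj(n,P):
    k,rv,t=K(n); return cv2.projectPoints(np.array(P,float).reshape(-1,3),rv,t,k,None)[0][:,0]
def ray(n,uv,z):
    k,rv,t=K(n); M=cv2.Rodrigues(rv)[0]; c=-M.T@t; d=(M.T@np.linalg.inv(k)@np.c_[np.array(uv,float).reshape(-1,2),np.ones(np.size(uv)//2)].T).T
    return c+d*((z-c[2])/d[:,2])[:,None]
def save(n,f,im=None):
    im=imaging.camera(n) if im is None else im; cv2.imwrite("pics/"+f,im[:,:,::-1]); return im
def go(p,yaw):
    "shift (mm) and rotvec in tool axes from the measured pose to world TCP p, tool down with yaw"
    s=r.read_state(); A=R.from_euler('xyz',s["eef_rot"]); B=R.from_euler('xyz',[np.pi,0,yaw])
    return np.round(A.inv().apply(np.array(p)-s["ee_pos"])*1000,1),np.round((A.inv()*B).as_rotvec(),3)
E
python3 - <<'E'
from h import *
s=r.read_state(); print(s["time"],s["ee_pos"],s["eef_rot"])
a=save("top","t0.png");b=save("side","s0.png")
for n in("top","side"):
    i=imaging.camera_info(n); print(n,i)
    for t in ["clip_a_tab","lid_grip","crate","hub_mid","arbor","arbor_nose","mat_mid","ring","tape_roll"]:
        print(n,t,[(np.round(d["point"],3),round(d["confidence"],2)) for d in imaging.tip_of(n,t)][:3])
E
```

```text
0.0 [0.17114173 0.62607467 0.22987726] [-3.13894038e+00  1.65233414e-04  2.87487260e+00]
top {'vertical_fov': 51.21850824179948, 'cx': 319.19552923551356, 'cy': 192.17615977141062, 'rvec': array([ 2.1854098, -2.1305315,  0.1613528]), 'tvec': array([-0.1089749 ,  0.55621738,  1.35142967])}
top clip_a_tab [(array([0.682, 0.175, 0.075]), 0.6)]
top lid_grip [(array([0.597, 0.086, 0.104]), 0.91), (array([ 0.52 , -0.008,  0.073]), 0.19)]
top crate [(array([0.6  , 0.083, 0.103]), 0.15)]
top hub_mid []
top arbor [(array([ 0.581, -0.234,  0.003]), 0.87)]
top arbor_nose [(array([ 0.579, -0.234,  0.067]), 0.89)]
top mat_mid [(array([ 0.357, -0.282,  0.004]), 0.95)]
top ring [(array([ 0.441, -0.111, -0.006]), 0.6)]
top tape_roll [(array([ 0.729,  0.241, -0.001]), 0.67), (array([ 0.468, -0.431, -0.002]), 0.66), (array([0.679, 0.176, 0.077]), 0.58)]
side {'vertical_fov': 53.5947898480873, 'cx': 319.1050243272301, 'cy': 196.3194191258962, 'rvec': array([ 2.22286196, -0.01049314,  0.01774701]), 'tvec': array([-0.54716997,  0.01323257,  1.11808084])}
side clip_a_tab [(array([0.68 , 0.172, 0.077]), 0.67)]
side lid_grip [(array([0.599, 0.084, 0.107]), 0.56)]
side crate [(array([0.728, 0.243, 0.002]), 0.65), (array([0.597, 0.086, 0.004]), 0.63)]
side hub_mid []
side arbor [(array([ 0.576, -0.235,  0.001]), 0.87)]
side arbor_nose [(array([ 0.577, -0.231,  0.069]), 0.67)]
side mat_mid [(array([ 0.356, -0.281,  0.004]), 0.59)]
side ring [(array([ 0.44 , -0.114, -0.001]), 0.62)]
side tape_roll [(array([ 0.464, -0.429, -0.005]), 0.68)]
```

View pics/t0.png

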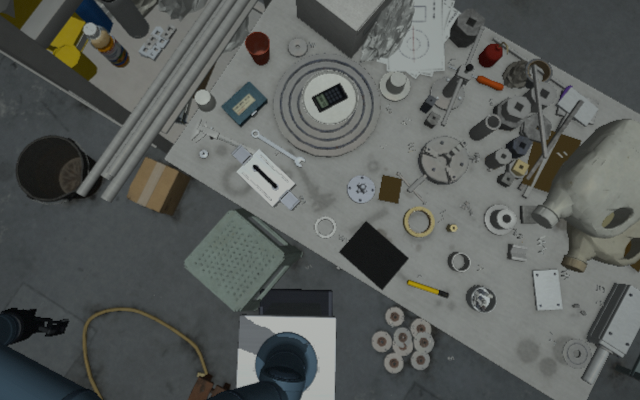

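View pics/s0.png

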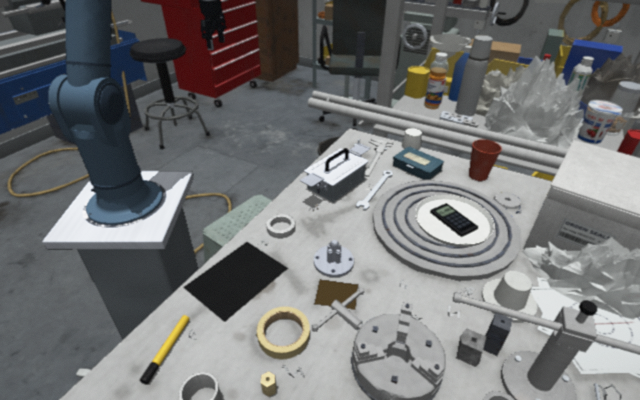

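The top view shows the lid at (265,178) with its handle running from (255,167) to (277,188). The tabs are at (242,153) and (290,200), the arbor at (361,189), the mat at (374,254) and the ring at (325,227). I'll zoom in once to get the angles.

Run:
```python
from h import *
im=cv2.imread("pics/t0.png")[:,:,::-1]
def crop(u,v,w,h,s): return cv2.resize(im[v:v+h,u:u+w],None,fx=s,fy=s,interpolation=cv2.INTER_CUBIC)
A=crop(190,115,120,100,5); B=crop(340,170,40,40,5); o=np.zeros((500,800,3),np.uint8); o[:,:600]=A; o[:200,600:]=B
B2=cv2.resize(cv2.imread("pics/s0.png")[230:285,305:360,::-1],(200,200),interpolation=cv2.INTER_CUBIC); o[220:420,600:]=B2
# overlay predicted points on A
yaw=np.arctan2(.182,.161); c=np.array([.5995,.0845]); y=np.array([np.cos(yaw),np.sin(yaw)])
for P in [(*(c+y*.122),.075),(*(c-y*.122),.075),(*(c+y*.038),.103),(*(c-y*.038),.103)]:
    p=(proj("top",P)[0]-[190,115])*5; cv2.circle(o,tuple(p.astype(int)),3,(255,0,0),-1)
save("top","c0.png",o)
print(yaw,go([*(c+y*.122),.14],yaw))
m=imaging.trace("top","mat_mid"); print(len(m)); 
if m:
    q=cv2.minAreaRect(np.argwhere(m[0]["mask"])[:,::-1].astype(np.float32)); print(ray("top",cv2.boxPoints(q),.003).round(3)[:,:2])
```

```text
0.8465463260467495 (array([-609.9, -301. ,   91.3]), array([ 0.   , -0.   ,  2.028]))
2
[[ 0.362 -0.163]
 [ 0.473 -0.255]
 [ 0.349 -0.404]
 [ 0.242 -0.312]]
```

View pics/c0.png

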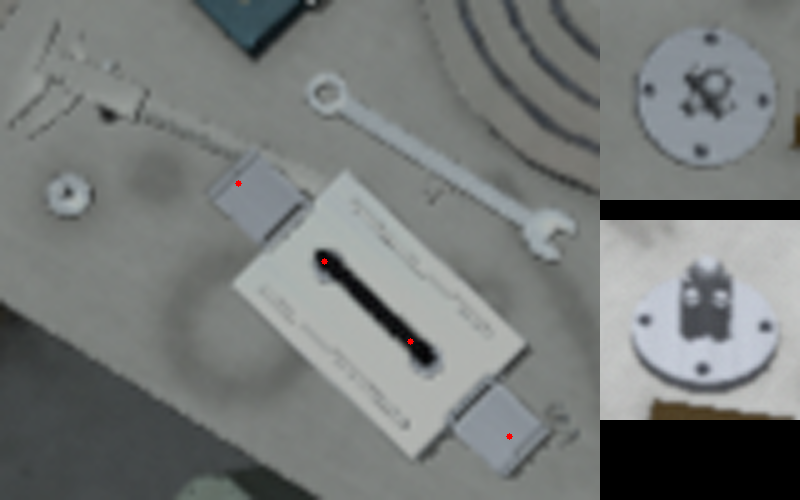

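The crop shows tab centres at about (260,193) and (501,427) in crop pixels, with the lid centre at (380,313) and the handle centre at (375,306). All of these sit about 6 mm along the crate axis from my prediction. I'll check those numbers while I start the approach.

Run:
```python
from h import *
f=lambda u,v:(190+(u+.5)/5-.5,115+(v+.5)/5-.5)
for n,p,z in [("handle",(375,306),.103),("lid",(380,315),.068),("tabA",(260,193),.075),("tabB",(501,427),.075),("corner1",(347,172),.068),("c2",(525,345),.068),("c3",(415,458),.068),("c4",(234,285),.068)]: print(n,ray("top",f(*p),z).round(4))
```

```text
handle [[0.598  0.0811 0.103 ]]
lid [[0.5982 0.0819 0.068 ]]
tabA [[0.6758 0.1628 0.075 ]]
tabB [[ 0.5258 -0.      0.075 ]]
corner1 [[0.6932 0.1076 0.068 ]]
c2 [[ 0.5809 -0.0134  0.068 ]]
c3 [[0.505  0.0553 0.068 ]]
c4 [[0.6155 0.178  0.068 ]]
```

Emit:
move_arm:
  moves:
    - [0, -600, -300, 80, 0, 0, 2.03]
    - [0, -600, -300, 80, 0, 0, 2.03]
    - [0, -600, -300, 80, 0, 0, 2.03]
    - [0, -600, -300, 80, 0, 0, 2.03]
    - [0, -600, -300, 80, 0, 0, 2.03]
    - [0, -600, -300, 80, 0, 0, 2.03]
    - [0, -600, -300, 80, 0, 0, 2.03]
    - [0, -600, -300, 80, 0, 0, 2.03]

```text
time: 1.72
ee_pos: [0.4192, 0.4048, 0.192]
eef_rot: [3.141, -0.001, 1.869]
ft_force: [1.1, 0.5, 0.5]
gripper_width: 0.0001
grip_force: 0.0
```

```bash
python3 -c "
from h import *
print(go([.680,.168,.09],.83))"
```

```text
(array([-303.1,  179.7,  101.9]), array([ 0.000e+00, -1.000e-03,  1.039e+00]))
```

Emit:
move_arm:
  moves:
    - [0, -303, 180, 70, 0, 0, 1.04]
    - [0, -303, 180, 70, 0, 0, 1.04]
    - [0, -303, 180, 70, 0, 0, 1.04]
    - [0, -303, 180, 70, 0, 0, 1.04]
    - [0, -303, 180, 70, 0, 0, 1.04]
    - [0, -303, 180, 70, 0, 0, 1.04]
    - [0, -303, 180, 70, 0, 0, 1.04]
    - [0, -303, 180, 70, 0, 0, 1.04]

```text
time: 2.38
ee_pos: [0.6627, 0.1871, 0.1266]
eef_rot: [-3.141, -0.001, 0.87]
ft_force: [-0.1, 1.1, -0.1]
gripper_width: 0.0004
grip_force: 0.0
```

Run:
```python
from h import *
print(go([.680,.168,.09],.83)); s=r.read_state(); print(s["ee_pos"],s["joints"])
im=save("top","t1.png"); o=cv2.resize(im[115:215,190:310],None,fx=5,fy=5,interpolation=cv2.INTER_CUBIC)
p=(proj("top",s["ee_pos"])[0]-[190,115])*5; print(p); cv2.circle(o,tuple(p.astype(int)),3,(255,0,0),-1); save("top","c1.png",o)
```

```text
(array([-3.4, 25.6, 36.6]), array([-0.   , -0.001,  0.04 ]))
[0.66266001 0.18709415 0.12659315] [-0.75088303  0.61679922  0.57994275  1.60077241 -0.37751373  1.03753214
 -0.76260353]
[204.48767914 191.81301333]
```

View pics/c1.png

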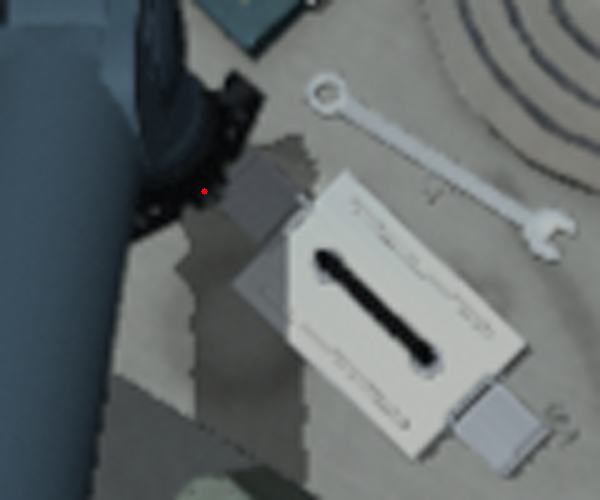

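The frame is consistent: the shut fingers are at (204,192) in the crop, just short of tab A at (260,193). I'll move over the tab and press.

Emit:
move_arm:
  moves:
    - [0, -3, 26, 20, 0, 0, -0.04]
    - [0, -3, 26, 36, 0, 0, -0.04]
    - [0, -3, 26, 54, 0, 0, -0.04]
    - [0, -3, 26, 70, 0, 0, -0.04]
    - [0, -3, 26, 88, 0, 0, -0.04]
    - [0, -3, 26, 92, 0, 0, -0.04]
    - [0, -3, 26, 92, 0, 0, -0.04]
    - [0, -3, 26, 20, 0, 0, -0.04]

```text
time: 3.1
ee_pos: [0.6749, 0.1743, 0.0688]
eef_rot: [-3.134, 0.005, 0.92]
ft_force: [-2.0, 0.7, -1.6]
gripper_width: 0.0003
grip_force: 0.0
```

```bash
python3 -c "
from h import *
print(go([.518,-.006,.125],.83),r.read_state()['ft_force'])"
```

```text
(array([-238.8,  -16.1,  -54.9]), array([-0.008,  0.005,  0.09 ])) [-1.98367825  0.69951435 -1.5988812 ]
```

Emit:
move_arm:
  moves:
    - [0, 0, 0, -42, 0, 0, 0.09]
    - [0, 0, 0, -83, 0, 0, 0.09]
    - [0, -238, -16, -90, 0, 0, 0.09]
    - [0, -238, -16, -90, 0, 0, 0.09]
    - [0, -238, -16, -90, 0, 0, 0.09]
    - [0, -238, -16, -90, 0, 0, 0.09]
    - [0, -238, -16, -90, 0, 0, 0.09]
    - [0, -238, -16, -90, 0, 0, 0.09]

```text
time: 3.77
ee_pos: [0.5181, -0.0119, 0.166]
eef_rot: [-3.14, 0.001, 0.824]
ft_force: [0.2, -0.8, 0.4]
gripper_width: -0.0001
grip_force: 0.0
```

Run:
```python
from h import *
print(go([.518,-.006,.09],.83))
im=save("top","t2.png"); o=cv2.resize(im[115:215,190:310],None,fx=5,fy=5,interpolation=cv2.INTER_CUBIC)
save("top","c2.png",o)
```

```text
(array([ 4.4, -3.9, 76. ]), array([-0.002,  0.001, -0.006]))
```

View pics/c2.png

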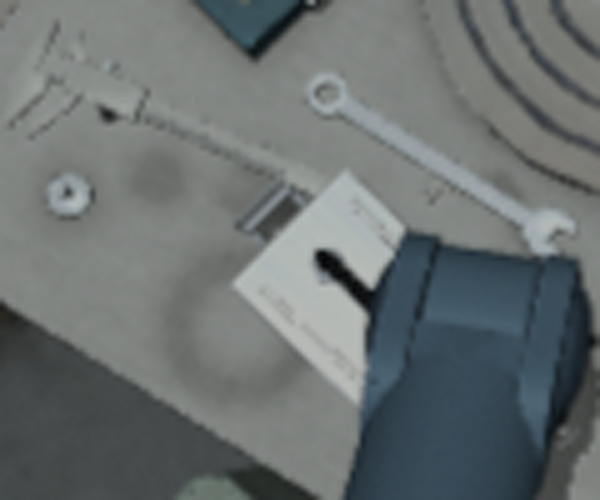

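Clip A is open: its tab is folded down at (270,210) in the crop, and the caliper and spanner haven't moved. Next I press B.

Emit:
move_arm:
  moves:
    - [0, 2, -4, 40, 0, 0, 0]
    - [0, 2, -4, 75, 0, 0, 0]
    - [0, 2, -4, 93, 0, 0, 0]
    - [0, 2, -4, 110, 0, 0, 0]
    - [0, 2, -4, 128, 0, 0, 0]
    - [0, 2, -4, 132, 0, 0, 0]
    - [0, 2, -4, 132, 0, 0, 0]
    - [0, 2, -4, 91, 0, 0, 0]

```text
time: 4.48
ee_pos: [0.5103, -0.0064, 0.0674]
eef_rot: [-3.129, 0.019, 0.825]
ft_force: [-0.3, 1.8, 0.4]
gripper_width: -0.0002
grip_force: 0.0
```

```bash
python3 -c "
from h import *
print(go([.5985,.082,.17],.83),r.read_state()['ft_force'])"
```

```text
(array([ 122.8,    3.5, -105. ]), array([-0.012,  0.019, -0.005])) [-0.2881567   1.81278796  0.35036423]
```

Emit:
move_arm:
  moves:
    - [0.7, 0, 0, -41, 0, 0, 0]
    - [0.7, 0, 0, -82, 0, 0, 0]
    - [0.7, 40, 0, -95, 0, 0, 0]
    - [0.7, 80, -1, -95, 0, 0, 0]
    - [0.7, 121, -2, -95, 0, 0, 0]
    - [0.7, 121, -2, -95, 0, 0, 0]
    - [0.7, 121, -2, -95, 0, 0, 0]

```text
time: 5.07
ee_pos: [0.6014, 0.0901, 0.1699]
eef_rot: [-3.141, -0.001, 0.833]
ft_force: [0.1, -0.4, -0.3]
gripper_width: 0.0599
grip_force: 0.0
```

Run:
```python
from h import *
print(go([.5985,.082,.084],.83),r.read_state()['gripper_width'])
im=save("top","t3.png"); im2=save("side","s3.png")
o=np.hstack([cv2.resize(im[135:215,220:310],None,fx=4,fy=4),cv2.resize(im2[130:210,280:380],None,fx=4,fy=4)])
save("top","c3.png",o)
```

```text
(array([-8.1,  3.4, 85.9]), array([-0.001, -0.001,  0.003])) 0.0599182251863677
```

View pics/c3.png

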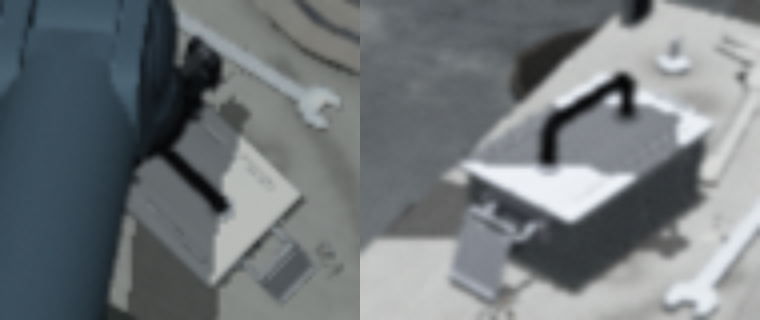

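Both clips are open, with tab B folded down at (280,265) in the left panel and (480,260) in the right. I'll grip the handle.

Emit:
move_arm:
  moves:
    - [0.7, -8, 3, 40, 0, 0, 0]
    - [0.7, -8, 3, 75, 0, 0, 0]
    - [0.7, -8, 3, 86, 0, 0, 0]
    - [0.5, -8, 3, 86, 0, 0, 0]
    - [0, -8, 3, 86, 0, 0, 0]
    - [0, -8, 3, 86, 0, 0, 0]
    - [0, -8, 3, 86, 0, 0, 0]
    - [0, -8, 3, 86, 0, 0, 0]
  squeeze: 80

```text
time: 5.83
ee_pos: [0.597, 0.0787, 0.087]
eef_rot: [-3.138, -0.002, 0.826]
ft_force: [-6.0, 2.1, 7.3]
gripper_width: 0.0092
grip_force: 78.1
```

Emit:
move_arm:
  moves:
    - [0, 0, 0, 0, 0, 0, 0]
    - [0, 0, 0, 0, 0, 0, 0]
    - [0, 0, 0, -25, 0, 0, 0]
    - [0, 0, 0, -50, 0, 0, 0]
    - [0, 0, 0, -75, 0, 0, 0]
    - [0, 0, 0, -90, 0, 0, 0]
    - [0, 0, 0, -90, 0, 0, 0]

```text
time: 6.42
ee_pos: [0.6014, 0.0768, 0.1803]
eef_rot: [3.136, -0.009, 0.825]
ft_force: [0.7, -0.0, -1.3]
gripper_width: 0.009
grip_force: 78.4
```

Run:
```python
from h import *
s=r.read_state();print(s["gripper_width"],s["grip_force"],s["ft_force"],s["joints"].round(2))
print(go([.356,-.283,.16],.83)); print(imaging.camera("top").shape)
for n in("lid_grip","mat_mid"): print([(d["point"],d["confidence"]) for d in imaging.tip_of("top",n)])
imaging.camera("side"); print([(d["point"],d["confidence"]) for d in imaging.tip_of("side","lid_grip")])
```

```text
0.009008048530840244 78.39011549949646 [ 6.73917107e-01 -9.99578944e-04 -1.25367584e+00] [-0.75  0.41  0.69  1.79 -0.3   1.04 -0.69]
(array([-430.9,   64. ,   16.6]), array([ 0.006, -0.009, -0.005]))
(400, 640, 3)
[([0.6048, 0.0789, 0.1961], 0.73)]
[([0.3605, -0.282, 0.0025], 0.57)]
[([0.6013, 0.0803, 0.1903], 0.98), ([0.5779, -0.234, 0.0677], 0.23)]
```

Emit:
move_arm:
  moves:
    - [0, -33, 5, 1, 0, 0, 0]
    - [0, -73, 10, 3, 0, 0, 0]
    - [0, -113, 16, 5, 0, 0, 0]
    - [0, -153, 22, 7, 0, 0, 0]
    - [0, -193, 28, 9, 0, 0, 0]
    - [0, -233, 34, 11, 0, 0, 0]
    - [0, -273, 40, 13, 0, 0, 0]
    - [0, -313, 46, 15, 0, 0, 0]

```text
time: 7.33
ee_pos: [0.4164, -0.1855, 0.1584]
eef_rot: [-3.14, 0.001, 0.825]
ft_force: [1.1, -0.4, -1.2]
gripper_width: 0.0093
grip_force: 78.4
```

Emit:
move_arm:
  moves:
    - [0, -40, 6, 0, 0, 0, 0]
    - [0, -80, 12, 0, 0, 0, 0]
    - [0, -105, 15, 0, 0, 0, 0]
    - [0, -117, 17, 0, 0, 0, 0]
    - [0, -117, 17, 0, 0, 0, 0]
    - [0, -117, 17, 0, 0, 0, 0]

```text
time: 7.83
ee_pos: [0.3509, -0.2818, 0.1588]
eef_rot: [-3.14, 0.0, 0.822]
ft_force: [-0.1, 0.4, -1.9]
gripper_width: 0.0094
grip_force: 78.4
```

Run:
```python
from h import *
s=r.read_state();print(s["ee_pos"],s["gripper_width"],s["eef_rot"])
print(go([.357,-.283,.040],.84)); print(imaging.camera("top").shape)
for n in("lid_grip",): print([(d["point"],d["confidence"]) for d in imaging.tip_of("top",n)])
save("side","s4.png"); print([(d["point"],d["confidence"]) for d in imaging.tip_of("side","lid_grip")])
```

```text
[ 0.35088883 -0.28184236  0.15883578] 0.009402786466449917 [-3.14007846e+00  3.31482886e-04  8.22312635e-01]
(array([  3.3,   5.4, 118.8]), array([-0.002,  0.   , -0.018]))
(400, 640, 3)
[([0.3547, -0.2788, 0.1744], 0.62)]
[([0.3562, -0.275, 0.1777], 0.82)]
```

Emit:
move_arm:
  moves:
    - [0, 2, 5, 35, 0, 0, 0]
    - [0, 2, 5, 70, 0, 0, 0]
    - [0, 2, 5, 95, 0, 0, 0]
    - [0, 2, 5, 108, 0, 0, 0]
    - [0, 2, 5, 116, 0, 0, 0]
    - [0, 2, 5, 121, 0, 0, 0]
    - [0, 2, 5, 123, 0, 0, 0]
    - [0, 2, 5, 123, 0, 0, 0]

```text
time: 8.7
ee_pos: [0.3578, -0.2839, 0.0369]
eef_rot: [3.141, -0.0, 0.826]
ft_force: [-0.6, 0.5, -2.4]
gripper_width: 0.0089
grip_force: 78.5
```

Run:
```python
from h import *
s=r.read_state();print(s["ee_pos"],s["ft_force"],s["eef_rot"])
im=save("side","s5.png"); print([(d["point"],d["confidence"]) for d in imaging.tip_of("side","lid_grip")])
save("side","c5.png",cv2.resize(im[200:340,160:320],None,fx=4,fy=4))
```

```text
[ 0.35782758 -0.28385544  0.03692573] [-0.60321111  0.46979288 -2.36698842] [ 3.14061488e+00 -4.37793624e-04  8.25827948e-01]
[([0.3631, -0.2824, 0.0549], 0.86)]
```

View pics/c5.png

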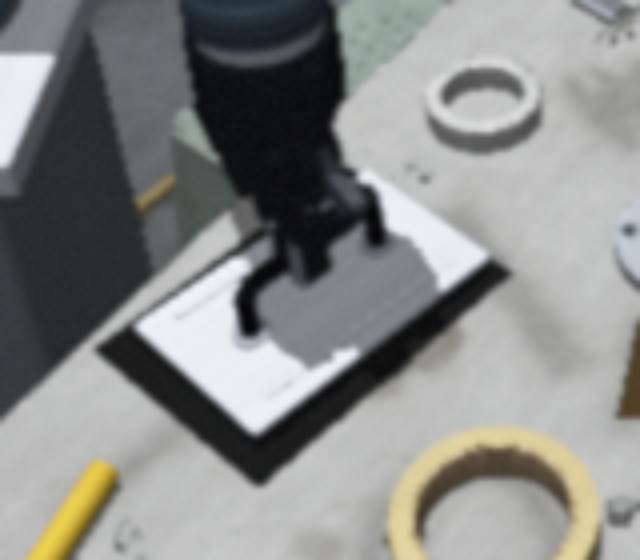

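The lid hangs just above the mat, roughly centred. Its corners in the crop are (135,328), (258,437) and (492,258), inside the mat's (98,348), (260,485) and (510,270). I'll lower the last few mm and release.

Emit:
move_arm:
  moves:
    - [0, -4, 0, 2, 0, 0, 0]
    - [0, -4, 0, 3, 0, 0, 0]
    - [0, -4, 0, 3, 0, 0, 0]
    - [0.5, -4, 0, 2, 0, 0, 0]
    - [0.6, -4, 0, 2, 0, 0, 0]
    - [0.6, -4, 0, 2, 0, 0, 0]
    - [0.6, -4, 0, -2, 0, 0, 0]
    - [0.6, -4, 0, -20, 0, 0, 0]

```text
time: 9.47
ee_pos: [0.3521, -0.2856, 0.0552]
eef_rot: [-3.137, 0.002, 0.825]
ft_force: [0.1, 0.7, -0.2]
gripper_width: 0.051
grip_force: 0.0
```

```bash
python3 -c "
from h import *
s=r.read_state();print(s['gripper_width'],s['ft_force']);print(go([.50,-.09,.2],.83))"
```

```text
0.05100599268063857 [ 0.13737958  0.68392113 -0.19070329]
(array([ 243.8,  -24.9, -145.2]), array([-0.005,  0.002, -0.005]))
```

Emit:
move_arm:
  moves:
    - [0.6, 0, 0, -40, 0, 0, 0]
    - [0.6, 0, 0, -80, 0, 0, 0]
    - [0.6, 0, 0, -120, 0, 0, 0]
    - [1, 0, 0, -160, 0, 0, 0]
    - [1, 35, 0, -180, 0, 0, 0]
    - [1, 75, 0, -180, 0, 0, 0]
    - [1, 115, 0, -180, 0, 0, 0]
    - [1, 120, 0, -180, 0, 0, 0]

```text
time: 10.13
ee_pos: [0.4412, -0.1918, 0.2376]
eef_rot: [3.139, -0.004, 0.836]
ft_force: [-0.1, 0.3, 0.3]
gripper_width: 0.0852
grip_force: 0.0
```

Run:
```python
from h import *
s=r.read_state();print(s["ee_pos"])
im=save("top","t6.png")
for n in("hub_mid","lid_grip","arbor_nose","arbor"): print(n,[(d["point"],d["confidence"]) for d in imaging.tip_of("top",n)])
m=imaging.trace("top","hub_mid")
if m:
    M=m[0]["mask"]; print(m[0]["confidence"],M.sum(),cv2.minAreaRect(np.argwhere(M)[:,::-1].astype(np.float32)))
im2=save("side","s6.png")
for n in("hub_mid","lid_grip","mat_mid"): print(n,[(d["point"],d["confidence"]) for d in imaging.tip_of("side",n)])
A=cv2.resize(im[145:210,230:300],None,fx=7,fy=7,interpolation=cv2.INTER_CUBIC)
B=cv2.resize(im[173:205,343:379],None,fx=8,fy=8,interpolation=cv2.INTER_CUBIC)
o=np.zeros((465,490+288,3),np.uint8); o[:455,:490]=A; o[:256,490:]=B
C=cv2.resize(im2[200:300,180:300],(240,200)); o[260:460,490:730]=C
save("top","c6.png",o)
```

```text
[ 0.44118993 -0.19175161  0.23764989]
hub_mid [([0.5961, 0.0901, 0.0234], 0.68)]
lid_grip [([0.36, -0.2813, 0.0541], 0.71), ([0.5798, -0.2369, 0.0054], 0.2)]
arbor_nose [([0.5768, -0.2325, 0.0664], 0.98), ([0.3571, -0.2785, 0.0515], 0.68)]
arbor [([0.5831, -0.2349, 0.0053], 0.68)]
0.76 217 ((265.2926940917969, 179.1341552734375), (18.428504943847656, 17.335289001464844), 38.65980529785156)
hub_mid [([0.5989, 0.0868, 0.0268], 0.89)]
lid_grip [([0.3623, -0.2842, 0.0547], 0.57)]
mat_mid [([0.5171, -0.0045, 0.0129], 0.65)]
```

View pics/c6.png

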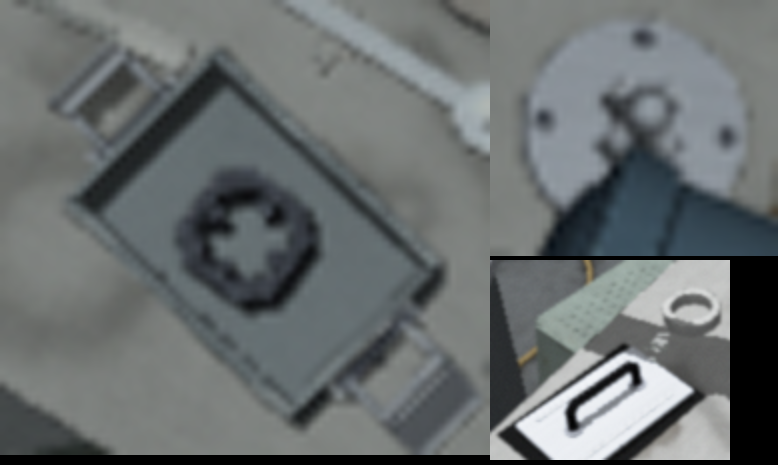

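The lid is laid down and centred on the mat. The hub shows at (248,240) in the crop, standing in the open crate. On the arbor foot, the bolt holes sit between the splines, so they give its axes. I'll fit both.

Run:
```python
from h import *
from scipy.optimize import minimize
t0=cv2.imread("pics/t0.png",0).astype(float); s0=cv2.imread("pics/s0.png",0).astype(float)
def cen(g,u,v,k=3):
    u,v=int(round(u)),int(round(v)); w=g[v-k:v+k+1,u-k:u+k+1]; w=np.clip(np.median(w)-15-w,0,None); yy,xx=np.mgrid[-k:k+1,-k:k+1]
    return u+(w*xx).sum()/w.sum(), v+(w*yy).sum()/w.sum()
H=[cen(t0,340+(u-600)/5-.4,170+v/5-.4) for u,v in [(712,38),(763,100),(701,151),(649,89)]]
s=200/55; S=[cen(s0,305+(u-600)/s-.4,230+(v-220)/s-.4) for u,v in [(645,320),(765,326),(703,368)]]
P=ray("top",H,.012)[:,:2]; Q=ray("side",S,.012)[:,:2]
print("top",P.round(4),"c",P.mean(0).round(4)); print("side",Q.round(4),"c",Q[:2].mean(0).round(4))
for a,b in((0,2),(1,3)): d=P[a]-P[b]; print(np.hypot(*d),np.degrees(np.arctan2(d[1],d[0]))%90)
d=Q[1]-Q[0]; print(np.hypot(*d),np.degrees(np.arctan2(d[1],d[0]))%90)
# hub silhouettes
o=np.array([(28,18),(18,28),(-18,28),(-28,18),(-28,-18),(-18,-28),(18,-28),(28,-18)])/1000.
imaging.camera("top"); M=imaging.trace("top","hub_mid")[0]["mask"]; M=cv2.resize(M.astype(np.float32),None,fx=8,fy=8,interpolation=cv2.INTER_LINEAR)[1120:1680,1840:2400]>.5
def sil(p):
    R2=np.array([[np.cos(p[2]),-np.sin(p[2])],[np.sin(p[2]),np.cos(p[2])]]); q=o@R2.T+p[:2]
    X=np.vstack([np.c_[q,np.full(8,z)] for z in(.005,.055)]); uv=(proj("top",X)+.5)*8-.5-[1840,1120]
    I=np.zeros(M.shape,np.uint8); cv2.fillConvexPoly(I,np.round(cv2.convexHull(uv.astype(np.float32))).astype(int),1); return I>0
M8=cv2.morphologyEx(M.astype(np.uint8),cv2.MORPH_CLOSE,np.ones((90,90)))>0
f=lambda p:-(sil(p)&M8).sum()/(sil(p)|M8).sum()
res=[]
for a in np.arange(-.2,1.38,.1):
    q=minimize(f,[.598,.086,a],method="Nelder-Mead",options=dict(initial_simplex=[[.598,.086,a],[.603,.086,a],[.598,.091,a],[.598,.086,a+.05]])); res.append((q.fun,*q.x))
for q in sorted(res)[:5]: print(np.round(q,4))
```

```text
top [[ 0.6177 -0.239 ]
 [ 0.5761 -0.2771]
 [ 0.536  -0.2334]
 [ 0.5823 -0.1934]] c [ 0.578  -0.2358]
side [[ 0.5386 -0.2316]
 [ 0.6168 -0.2378]
 [ 0.5745 -0.2739]] c [ 0.5777 -0.2347]
0.08187246141491118 86.09138658958322
0.08395208687776853 85.76851090395499
0.0784378000992008 85.4079115576003
[-0.8966  0.597   0.085   0.8587]
[-0.8962  0.5978  0.0861 -0.6656]
[-0.896   0.5974  0.0859  0.8788]
[-0.8959  0.5972  0.0845 -0.5923]
[-0.8957  0.5973  0.0858  0.8533]
```

```bash
python3 -c "
from h import *
print(go([.598,.0855,.17],2.43),r.read_state()['joints'].round(2))"
```

```text
(array([319.5, -74.1,  66.5]), array([-0.   , -0.   , -1.607])) [-0.57  0.04  0.95  2.03 -0.03  1.1  -0.35]
```

Emit:
move_arm:
  moves:
    - [1, 319, -74, 20, 0, 0, -1.607]
    - [1, 319, -74, 20, 0, 0, -1.607]
    - [1, 319, -74, 20, 0, 0, -1.607]
    - [1, 319, -74, 20, 0, 0, -1.607]
    - [1, 319, -74, 20, 0, 0, -1.607]
    - [1, 319, -74, 20, 0, 0, -1.607]
    - [1, 319, -74, 20, 0, 0, -1.607]
    - [1, 319, -74, 20, 0, 0, -1.607]

```text
time: 11.4
ee_pos: [0.5987, 0.0893, 0.216]
eef_rot: [-3.142, -0.001, 1.833]
ft_force: [0.5, -0.3, -0.4]
gripper_width: 0.0851
grip_force: 0.0
```

```bash
python3 -c "
from h import *
print(go([.598,.0855,.15],2.43),r.read_state()['joints'].round(2))"
```

```text
(array([-3.5, -1.6, 66. ]), array([ 0.   , -0.001, -0.597])) [-0.71  0.35  0.61  1.75 -0.23  1.11  0.23]
```

Emit:
move_arm:
  moves:
    - [1, -3, -2, 30, 0, 0, -0.12]
    - [1, -3, -2, 60, 0, 0, -0.24]
    - [1, -3, -2, 80, 0, 0, -0.36]
    - [1, -3, -2, 95, 0, 0, -0.48]
    - [1, -3, -2, 100, 0, 0, -0.6]
    - [1, -3, -2, 100, 0, 0, -0.6]
    - [1, -3, -2, 100, 0, 0, -0.6]
    - [1, -3, -2, 100, 0, 0, -0.6]

```text
time: 12.07
ee_pos: [0.5974, 0.0824, 0.1173]
eef_rot: [3.14, 0.001, 2.422]
ft_force: [0.3, 0.0, 0.4]
gripper_width: 0.0855
grip_force: 0.0
```

```bash
python3 -c "
from h import *
print(go([.598,.0855,.014],2.43),r.read_state()['joints'].round(2))"
```

```text
(array([  1.7,   2.7, 103.3]), array([ 0.001,  0.001, -0.008])) [-0.57  0.45  0.46  1.83 -0.24  0.92  0.84]
```

Emit:
move_arm:
  moves:
    - [1, 1, 3, 30, 0, 0, 0]
    - [1, 1, 3, 55, 0, 0, 0]
    - [1, 1, 3, 75, 0, 0, 0]
    - [1, 1, 3, 90, 0, 0, 0]
    - [1, 1, 3, 100, 0, 0, 0]
    - [1, 1, 3, 103, 0, 0, 0]
    - [1, 1, 3, 103, 0, 0, 0]

```text
time: 12.65
ee_pos: [0.5979, 0.0854, 0.0135]
eef_rot: [-3.141, 0.0, 2.424]
ft_force: [-0.5, -0.1, -0.7]
gripper_width: 0.0854
grip_force: 0.0
```

Emit:
move_arm:
  moves:
    - [0.7, 0, 0, 0, 0, 0, 0]
    - [0.5, 0, 0, 0, 0, 0, 0]
    - [0.5, 0, 0, 0, 0, 0, 0]
    - [0.5, 0, 0, 0, 0, 0, 0]
    - [0.4, 0, 0, 0, 0, 0, 0]
    - [0.4, 0, 0, 0, 0, 0, 0]
  squeeze: 70

```text
time: 13.15
ee_pos: [0.6002, 0.086, 0.0158]
eef_rot: [3.138, 0.003, 2.425]
ft_force: [0.0, 0.9, 6.1]
gripper_width: 0.0567
grip_force: 73.2
```

Emit:
move_arm:
  moves:
    - [0.4, 0, 0, -10, 0, 0, 0]
    - [0.4, 0, 0, -35, 0, 0, 0]
    - [0.4, 0, 0, -70, 0, 0, 0]
    - [0.4, 0, 0, -105, 0, 0, 0]
    - [0.4, 0, 0, -130, 0, 0, 0]
    - [0.4, 0, 0, -140, 0, 0, 0]
    - [0.4, 0, 0, -140, 0, 0, 0]

```text
time: 13.73
ee_pos: [0.5993, 0.0853, 0.1563]
eef_rot: [3.137, 0.003, 2.424]
ft_force: [0.5, -0.1, -3.3]
gripper_width: 0.0565
grip_force: 73.5
```

Run:
```python
from h import *
s=r.read_state();print(s["gripper_width"],s["ft_force"],s["ee_pos"],s["joints"].round(2))
imaging.camera("side"); print([(d["point"],d["confidence"]) for d in imaging.tip_of("side","hub_mid")])
for k in(0,1,2): print(go([.578,-.235,.155],-.073+k*np.pi/2))
```

```text
0.056549184517626735 [ 0.50767939 -0.12921569 -3.31626574] [0.5993156  0.08533666 0.15630965] [-0.6   0.4   0.48  1.8  -0.22  0.99  0.82]
[([0.5936, 0.0881, 0.1702], 0.79)]
(array([-196.7, -253.4,   -2.8]), array([-3.000e-03,  2.000e-03,  2.498e+00]))
(array([-196.7, -253.4,   -2.8]), array([-0.003, -0.001,  0.927]))
(array([-196.7, -253.4,   -2.8]), array([-0.002, -0.003, -0.644]))
```

Emit:
move_arm:
  moves:
    - [0.4, -20, -26, 0, 0, 0, 0.11]
    - [0.4, -44, -57, -1, 0, 0, 0.23]
    - [0.4, -68, -88, -1, 0, 0, 0.35]
    - [0.4, -93, -119, -1, 0, 0, 0.47]
    - [0.4, -117, -150, -2, 0, 0, 0.59]
    - [0.4, -141, -181, -2, 0, 0, 0.71]
    - [0.4, -165, -213, -2, 0, 0, 0.83]
    - [0.4, -185, -239, -2, -0.003, -0.001, 0.927]

```text
time: 14.5
ee_pos: [0.577, -0.2191, 0.1523]
eef_rot: [-3.139, 0.001, 1.49]
ft_force: [-0.0, -0.6, -3.9]
gripper_width: 0.0564
grip_force: 73.5
```

Emit:
move_arm:
  moves:
    - [0.4, 0, 0, 0, 0, 0, 0]
    - [0.4, 0, 0, 0, 0, 0, 0]

```text
time: 14.67
ee_pos: [0.5764, -0.2201, 0.1526]
eef_rot: [-3.138, 0.001, 1.491]
ft_force: [-0.8, 0.6, -2.9]
gripper_width: 0.0563
grip_force: 73.4
```

Run:
```python
from h import *
s=r.read_state();print(s["gripper_width"],s["ft_force"],s["ee_pos"],s["eef_rot"])
imaging.camera("side"); print([(d["point"],d["confidence"]) for d in imaging.tip_of("side","hub_mid")],[(d["point"],d["confidence"]) for d in imaging.tip_of("side","arbor_nose")])
print(go([.578,-.235,.09],1.498))
```

```text
0.0562742655005342 [-0.83217322  0.57460043 -2.8924651 ] [ 0.57636707 -0.22014703  0.15261317] [-3.13841541e+00  1.42102771e-03  1.49063063e+00]
[([0.5777, -0.219, 0.1622], 0.56)] []
(array([-21.5,   0.1,  63.1]), array([-0.001, -0.002,  0.003]))
```

Run:
```python
from h import *
for i in range(3):
    imaging.camera("top"); s=r.read_state(); print(s["time"],s["ee_pos"],go([.578,-.235,.09],1.498)[0])
print([(d["point"],d["confidence"]) for d in imaging.tip_of("top","hub_mid")])
```

```text
14.8667 [ 0.57995865 -0.21336252  0.15358334] [-21.9  -0.4  63.5]
14.9167 [ 0.5802958 -0.2135241  0.1541124] [-21.7  -0.9  64.1]
14.9667 [ 0.58050609 -0.21384059  0.15454614] [-21.4  -1.1  64.5]
[]
```

Emit:
move_arm:
  moves:
    - [0.4, -10, 0, 20, 0, 0, 0]
    - [0.4, -21, -1, 45, 0, 0, 0.003]
    - [0.4, -21, -1, 60, 0, 0, 0.003]
    - [0.4, -21, -1, 60, 0, 0, 0.003]
    - [0.4, -21, -1, 60, 0, 0, 0.003]
    - [0.4, -21, -1, 60, 0, 0, 0.003]

```text
time: 15.52
ee_pos: [0.5791, -0.2363, 0.0963]
eef_rot: [3.137, -0.001, 1.496]
ft_force: [0.4, -0.2, -2.5]
gripper_width: 0.0566
grip_force: 73.4
```

Run:
```python
from h import *
for i in range(4):
    im=imaging.camera("side"); s=r.read_state(); print(s["ee_pos"],s["eef_rot"],go([.578,-.235,.09],1.498)[0])
print([(d["point"],d["confidence"]) for d in imaging.tip_of("side","hub_mid")])
im=cv2.resize(im[190:290,290:390],None,fx=5,fy=5,interpolation=cv2.INTER_CUBIC)
save("side","c7.png",im)
```

```text
[ 0.57948017 -0.23661847  0.09687506] [ 3.13598400e+00 -4.16074657e-04  1.49625874e+00] [ 1.5 -1.6  6.9]
[ 0.57958145 -0.23683188  0.09710757] [ 3.13553875e+00 -2.87510396e-04  1.49611372e+00] [ 1.7 -1.8  7.1]
[ 0.57941408 -0.23694188  0.09707497] [ 3.13569787e+00 -2.77503501e-04  1.49591583e+00] [ 1.8 -1.6  7.1]
[ 0.5791819  -0.23701061  0.09691252] [ 3.13603287e+00 -2.76896852e-04  1.49577550e+00] [ 1.9 -1.4  6.9]
[([0.5803, -0.2343, 0.1083], 0.66)]
```

View pics/c7.png

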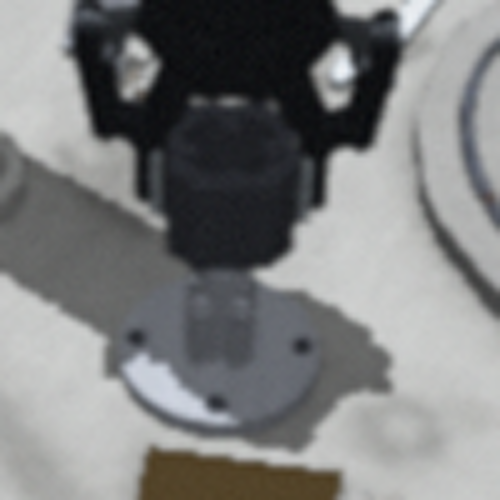

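The hub hangs over the arbor. Its lower edge is centred near u=232 in the crop and the splines near u=221. I'll check that offset against the projection.

Run:
```python
from h import *
P=[(.578,-.235,z) for z in (.012,.046,.068,.086,.111,.136)]+[(.579,-.237,.086)]
print(((proj("side",P)-[290,190]+.5)*5-.5).round(1))
print(cv2.Rodrigues(K("side")[1])[0].round(2))
# candidate hub silhouettes
o=np.array([(28,18),(18,28),(-18,28),(-28,18),(-28,-18),(-18,-28),(18,-28),(28,-18)])/1000.
a=-.075;R2=np.array([[np.cos(a),-np.sin(a)],[np.sin(a),np.cos(a)]]);q=o@R2.T+[.5792,-.237]
for z in(.086,.136):
    u=(proj("side",np.c_[q,np.full(8,z)])-[290,190]+.5)*5-.5; print(z,u.min(0).round(),u.max(0).round())
```

```text
[[219.9 342.3]
 [222.2 290.7]
 [223.8 256.1]
 [225.1 226.9]
 [226.9 185.2]
 [228.8 142.1]
 [227.5 230. ]]
[[ 1.   -0.01  0.01]
 [-0.   -0.61 -0.79]
 [ 0.02  0.79 -0.61]]
0.086 [163. 186.] [291. 276.]
0.136 [165. 102.] [297. 190.]
```

The hub looks about 3 mm to +x of the arbor in the same picture. I'll correct that and descend around the bare shaft, stopping above the splines.

Emit:
move_arm:
  moves:
    - [0.4, 0, -3, 0, 0.003, 0, 0]
    - [0.4, 0, -3, 6, 0.003, 0, 0]
    - [0.4, 0, -3, 12, 0.003, 0, 0]
    - [0.4, 0, -3, 18, 0.003, 0, 0]
    - [0.4, 0, -3, 24, 0.003, 0, 0]
    - [0.4, 0, -3, 30, 0.003, 0, 0]
    - [0.4, 0, -3, 30, 0.003, 0, 0]
    - [0.4, 0, -3, 30, 0.003, 0, 0]

```text
time: 16.43
ee_pos: [0.5746, -0.2368, 0.0647]
eef_rot: [-3.14, -0.001, 1.495]
ft_force: [-0.5, 0.7, -3.4]
gripper_width: 0.0564
grip_force: 73.4
```

Run:
```python
from h import *
for i in range(3):
    im=imaging.camera("side"); s=r.read_state(); print(s["ee_pos"],s["eef_rot"],s["ft_force"],s["torque"])
save("side","s8.png",im)
```

```text
[ 0.57485999 -0.23697668  0.06520533] [-3.14088413e+00 -4.27251414e-04  1.49490724e+00] [ 1.01096934 -0.89161156 -3.76124944] [-0.07101235  0.01749929  0.02187844]
[ 0.57502852 -0.23713092  0.06552088] [-3.14145584e+00 -2.69123294e-04  1.49480861e+00] [ 0.3841898   0.59922174 -2.82569285] [-0.06437183  0.01495657  0.03770706]
[ 0.57511823 -0.23720119  0.06572257] [ 3.14137795e+00 -2.73165429e-04  1.49467838e+00] [-0.51909953  0.65937922 -3.00097678] [-0.03641866  0.00997167 -0.00547338]
```

Entered the nose freely, with no contact force. I'll ease into the splines.

Emit:
move_arm:
  moves:
    - [0.4, 0, 0, 3, 0, 0, -0.003]
    - [0.4, 0, 0, 6, 0, 0, -0.003]
    - [0.4, 0, 0, 9, 0, 0, -0.003]
    - [0.4, 0, 0, 12, 0, 0, -0.003]
    - [0.4, 0, 0, 14, 0, 0, -0.003]
    - [0.4, 0, 0, 14, 0, 0, -0.003]

```text
time: 17.08
ee_pos: [0.576, -0.2374, 0.0514]
eef_rot: [3.139, 0.001, 1.498]
ft_force: [2.0, -1.7, -4.7]
gripper_width: 0.0564
grip_force: 73.1
```

Emit:
move_arm:
  moves:
    - [0.4, 0, 0, 5, 0, 0, 0]
    - [0.4, 0, 0, 10, 0, 0, 0]
    - [0.4, 0, 0, 15, 0, 0, 0]
    - [0.4, 0, 0, 20, 0, 0, 0]
    - [0.4, 0, 0, 24, 0, 0, 0]
    - [0.4, 0, 0, 27, 0, 0, 0]
    - [0.4, 0, 0, 27, 0, 0, 0]

```text
time: 17.67
ee_pos: [0.5763, -0.2376, 0.0243]
eef_rot: [3.139, 0.001, 1.498]
ft_force: [5.4, -2.3, -4.9]
gripper_width: 0.0567
grip_force: 72.9
```

Run:
```python
from h import *
im=imaging.camera("side"); s=r.read_state(); print(s["ee_pos"],s["eef_rot"],s["ft_force"],s["torque"],s["gripper_width"])
print([(d["point"],d["confidence"]) for d in imaging.tip_of("side","hub_mid")])
```

```text
[ 0.57635088 -0.23753852  0.02428714] [3.13883476e+00 1.15356361e-03 1.49764897e+00] [ 5.5945965  -2.78023285 -5.48555192] [-0.60561429 -1.20022962 -0.07488283] 0.056793315367970686
[([0.577, -0.2338, 0.0362], 0.66)]
```

Emit:
move_arm:
  moves:
    - [0.4, 0, 1, 2, 0, 0, 0]
    - [0.4, 0, 1, 3, 0, 0, 0]
    - [0.4, 0, 1, 3, 0, 0, 0]
    - [1, 0, 1, 2, 0, 0, 0]
    - [1, 0, 1, 2, 0, 0, 0]
    - [1, 0, 1, 2, 0, 0, 0]
    - [1, 0, 1, 2, 0, 0, 0]
    - [1, 0, 1, 2, 0, 0, 0]

```text
time: 18.43
ee_pos: [0.5751, -0.2365, 0.0219]
eef_rot: [-3.14, -0.001, 1.498]
ft_force: [-0.1, -0.3, -0.0]
gripper_width: 0.0859
grip_force: 0.0
```

Emit:
move_arm:
  moves:
    - [1, 0, 0, -25, 0, 0, 0]
    - [1, 0, 0, -60, 0, 0, 0]
    - [1, 0, 0, -100, 0, 0, 0]
    - [1, 0, 0, -140, 0, 0, 0]
    - [1, 0, 0, -180, 0, 0, 0]
    - [1, 40, 0, -190, 0, 0, 0]
    - [1, 80, 0, -190, 0, 0, 0]
    - [1, 120, 0, -190, 0, 0, 0]

```text
time: 19.1
ee_pos: [0.5852, -0.1175, 0.2145]
eef_rot: [3.138, -0.001, 1.494]
ft_force: [-0.6, 0.8, -0.7]
gripper_width: 0.0852
grip_force: 0.0
```

Run:
```python
from h import *
im=imaging.camera("side"); s=r.read_state(); print(s["ee_pos"],s["ft_force"],s["gripper_width"])
for n in("hub_mid","arbor_nose","lid_grip","arbor"): print(n,[(d["point"],d["confidence"]) for d in imaging.tip_of("side",n)])
save("side","c9.png",cv2.resize(im[150:310,180:400],(770,560),interpolation=cv2.INTER_CUBIC))
```

```text
[ 0.58676402 -0.10332578  0.21242263] [ 0.51236088  7.9842523  -1.33306817] 0.0851253573746001
hub_mid [([0.575, -0.2371, 0.0347], 0.7), ([0.7284, 0.2417, -0.0013], 0.59)]
arbor_nose [([0.579, -0.2348, 0.0686], 0.68)]
lid_grip [([0.3596, -0.2834, 0.0547], 0.61)]
arbor [([0.5775, -0.2338, -0.0038], 0.72)]
```

View pics/c9.png

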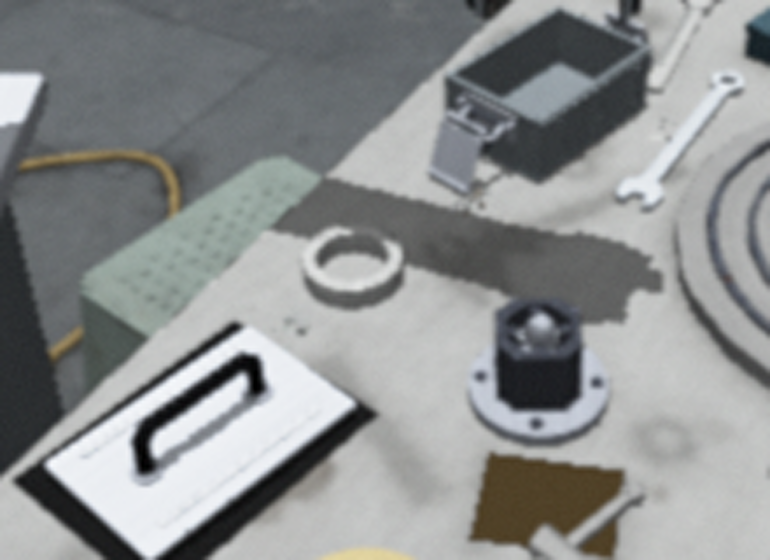

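The hub is seated on the foot at (537,360), with the nose showing through its bore. The lid is on the mat, clip B is open at (455,150), and the ring and spanner are in place. I'll hand in.

```bash
python3 -c "
from h import *
imaging.camera('side'); print(r.read_state()['ft_force']); print(r.sign_off())"
```

```text
[-0.71282264 -0.99628871  0.08140155]
the job is handed in; nothing more can be done
None
```

The job is handed in at about 19 s of the 64 s allowed: both clips are flipped open, the lid is flat and handle up on the mat, and the hub is seated on the arbor; the last pictures show nothing else moved, and sign-off gave no verdict.

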